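# Pour rods into a grooved blasting tray and strap them in

### The job

Rack the three aluminium rods for sandblasting: take the trough by its grip plate and, from close above the tray's entry ramp, tip it so that the rods roll down and each settles in a groove of its own; do not handle the rods with the gripper or let any fall on the bench. Then set the empty trough down upright on the bench, clear of the tray, and swing the steel strap fully round over the middle of the rods. Leave the other things on the bench undisturbed.

Things in the scene. Friction and masses are not known exactly. Their poses are not given: they have to be found in the camera images.
- tray: Wooden tray fixed on the bench, 147 mm (x) by 124 mm (y), open on top; its direction varies. Origin: on the bench under its deck's middle; z up. The deck falls at 8 degrees towards +x: 40 mm above the bench at the open, unwalled high end (x = -67 mm), 31 at x = 0, 22 at the low end (x = 67), where a 12 mm end wall rises 18 mm off the deck. Side walls: inner faces y = +-56 mm, 14 mm off the deck.
- tray_entry (a point): Point on the smooth entry ramp (x = -67 to +10 mm) on the tray's centre line, at (-40, 0, 36.5) mm in the tray frame: pour just above here, mouth along the tray's +x. Rods let go here roll down over the ribs, the first to the end wall, the next into the groove behind it.
- tray_groove (a point): Centre of a rod lying in the lowest groove, (60, 0, 31) mm in the tray frame. Below the ramp three round ribs (1.6 mm proud, 17 mm apart) and the end wall form three parallel grooves along the tray's y. A seated rod's centre is at (x, z) = (26, 35), (43, 33) or (60, 31) mm in the tray frame.
- trough: Loose aluminium trough, 100 mm wide (y), 71 mm long (x), empty 200 g (varies by a quarter). Origin: on the bench, under it; z up. Its floor falls 8 degrees to the back, so rods stay in while it is level; they roll out of the open mouth at +x when that is tipped down by over 8 degrees (about 25 is ample). Side walls 20 mm. Its mouth fits between the tray's side walls. Stands on two rubber feet.
- trough_grip (a point): Where to take the trough: the upright wooden grip plate at its back, at (-39, 0, 62) mm in the trough frame. The plate is 12 mm thick (x), 56 mm wide (y), its top 83 mm above the bench; fingers close along the trough's x. The rods' tops are 29 to 34 mm above the bench.
- trough_lip (a point): Middle of the mouth's front edge, upper face of the 3 mm floor, at (25.5, 0, 20) mm in the trough frame.
- rod_1: The rearmost of three equal aluminium rods with rounded ends, 16 mm diameter, 90 mm long, 50 g. Origin: its middle, on its axis; it lies along its own y. At the start in the trough, across the pouring direction, against the back wall.
- rod_2: The middle one of three equal aluminium rods with rounded ends, 16 mm diameter, 90 mm long, 50 g. Origin: its middle, on its axis; it lies along its own y. At the start in the trough, across the pouring direction, between the others.
- rod_3: The foremost of three equal aluminium rods with rounded ends, 16 mm diameter, 90 mm long, 50 g. Origin: its middle, on its axis; it lies along its own y. At the start in the trough, across the pouring direction, about 7 mm behind the mouth's edge.
- strap (a joint): Swing (rad) of the flat steel strap (16 x 4 mm, its underside 4 mm above seated rods). 0: parked along the end wall, pointing to the tray's -y; pi/2, its stop: pointing up the deck to the tray's -x, over the middle of the rods. Stiff: stays where left; about 1 N at the knob moves it. Starts at 0 to 0.35.
- strap_pivot (a point): Pivot of the strap on the middle of the end wall, at (75, 0, 39) mm in the tray frame. Its axis is square to the sloping deck: 8 degrees off vertical, the top leaning to the tray's +x.
- strap_knob (a point): Middle of the upright brass knob at the strap's free end (18 mm diameter, 36 mm tall, top 16 mm above this point), 100 mm from the pivot; grip it or push it sideways. At joint 0 it is at (79, -100, 64) mm in the tray frame, at pi/2 at (-20, 0, 78) mm.
- burr_case: Bystander, loose: low round red case, 36 mm across, 16 mm tall. Leave alone. Origin: centre of its underside.
- wax_block: Bystander, loose: blue wax block, 30x46x19 mm. Leave alone. Origin: centre of its underside.
- dapping: Bystander, loose: steel cube-shaped block, 36 mm. Leave alone. Origin: centre of its underside.
- pliers: Bystander, loose: pliers with green handles, 44x153x12 mm, lying flat. Leave alone. Origin: centre of its underside.

How it is judged:
By the outcome, as a careful person would: the job done as asked, in the order asked, and still so for the second after the job is handed in, with the robot touching nothing.
It also fails if it takes over 58 s, if anything falls off the work surface, if the arm or the gripper's body presses on something with over 40 N, if the wrist force passes 120 N, or if a joint passes its speed limit or range.

### The arm

A 6-joint arm with a two-finger parallel gripper is mounted at the origin on a cart in front of the work surface, level with it; the furniture and walls round the work are solid. World frame = base frame: x ahead of the robot, y to its left, z up, the work surface at z = 0. Lengths are in mm, angles in degrees, forces in N, time in s.
With the tool pointing down it reaches from about 350 to 1000 mm from the base axis. Payload 7.1 kg.
Tool frame: the origin (TCP) lies midway between the tips of the shut fingers; the grasp point (between the pads) lies grasp_offset behind it (grasp_offset is the distance from the TCP to the grasp point, in mm); z points along the fingers, y is the direction in which the jaws open and shut (so a half turn about z gives the same grasp; the last joint's range is limited). The gripper opens to 85 mm and grips with 20 to 120 N. Pads are 22 mm wide; open, the fingers measure 114 mm over their backs; the gripper's body (76 mm by 85 mm) begins 54 mm behind the grasp point. The pads swing forward as they close: fully open they stand 13 mm farther back than shut.
Start: joints at [74.198, 24.242, 93.386, -0, 62.372, -1.089], TCP at [158.71, 604.496, 231.319] pointing down, gripper open.
Joint ranges: [-172.04, 172.04], [-51.8, 120.97], [4.93, 147.93], [-75.15, 255.16], [6.16, 154.13], [-145.62, 145.62]. Speed limits (degrees/s): [136.94, 136.94, 172.46, 180, 180, 180].

### API

Orientations are given as a 3x3 rotation matrix whose columns are the frame's x, y, z axes.
In Python, from rig import * gives the robot as it stands.
- The arm moves only by the tool apply_moves, never from a script. Its argument "motion" is a list of rows, each a list of 7 numbers: the shift along the world's x, y, z in m, then the turn, a rotation vector about the world's x, y, z in degrees, then the opening, from 0 (shut) to 1 (fully open). A call has 1 to 12 rows; each row shifts and turns the commanded pose from where the row before left it; what a row does not reach is not made up. A row lasts 1/10 s, in which the tool goes at most 50 mm and 8.59 degrees, less where a joint would pass 70% of its speed; a pose out of reach is approached as far as the arm can. A call with a gripper value outside its range is refused whole. The fingers move at their own pace and stop on an object; "force" is the grip in N (left out, the last holds). Time passes only in rows, so rows that do not move let the fingers close. It gives the time, the measured TCP pose, the force and the opening at its end, in the units of the state.
- get_state(): the state, without advancing time (a new reading comes with each control period).
- camera(name): name is "side" or "top" or "wrist"; returns the picture (420x560x3 uint8, red, green, blue); there is no depth.
- camera_info(name): a dict with "fovy" (degrees; the focal length in pixels is half the picture's height over the tangent of half this angle, whatever the lens; pixels are square), "cx", "cy" (the principal point, pixels), "k1" (the pictures are not rectified: a ray, as slopes to the right and down, at radius r is drawn at 1 + k1 r^2 times it, then the intrinsics apply), "position" and "attitude" of the camera in the world; the wrist camera has in their place "hand_eye" (4x4, takes a point from camera to tool coordinates, whose origin is the TCP and whose axes are the flange's). Camera axes: x right, y down, z forward; pixel columns grow to the right and rows downward; lengths in mm; the calibration is good to about 2 mm. A picture is of the moment at which its call begins: read the wrist's pose just before it. camera_info takes no time and is no camera call.
- sign_off(): hands the job in, once; it reports no verdict.
The state is a dict: "time": time; "joint_positions": joint angles; "dq": joint speeds; "joint_torque": joint torques, N m; "ee_pos": TCP position; "eef_rot": TCP orientation; "wrist_force": force on the tool from outside, world axes, zero at the start; "torque": the same for the moment, N m; "grip_width": opening from 0.0 (shut) to 1.0 (fully open).
Only numpy, scipy, OpenCV 4.12 (cv2) and the standard library are available. Lean on these libraries where they do the work, as an engineer would, in place of code of your own. Each camera call takes 0.05 s, during which the arm holds its last target.

## Working session

There is one attempt and no reset: what is moved stays moved. The work goes in short steps, Python scripts to look and compute and a tool call to move; the robot and the scene stay as the last step left them, time stands still between calls to the robot, and variables do not carry over. Pictures are saved under pics/ and viewed, and the job is handed in when it is done.

Besides the shell and the picture viewer there is one more tool, called after "Emit:" by a JSON object that holds its "fn" and its "kwargs", one argument or row to a line. apply_moves: Moves the arm, as the interface text tells. Its arguments: {"type":"object","properties":{"motion":{"type":"array","items":{"type":"array","items":{"type":"number"}}},"force":{"type":"number"}},"required":["motion"]}

```bash
mkdir -p pics; python3 - <<'E'
from rig import *
import cv2
s=get_state();print(s)
for n in ["side","top","wrist"]:
    print(n,camera_info(n))
    cv2.imwrite(f"pics/a_{n}.png",camera(n)[:,:,::-1])
E
```

```text
{'time': 0.0, 'joint_positions': array([ 7.41980967e+01,  2.42832762e+01,  9.34326594e+01,  7.40373517e-04,
        6.23738740e+01, -1.09032729e+00]), 'dq': array([-0.01104292, -0.05736401,  0.00294395, -0.01639491,  0.03425324,
        0.01025559]), 'joint_torque': array([-1.88922662e-03, -5.57384741e+01, -2.81735605e+01, -9.21217952e-05,
        7.48567691e-03,  4.61348250e-06]), 'ee_pos': array([158.55702123, 603.97008928, 230.54987865]), 'eef_rot': array([[-9.67214931e-01,  2.53958828e-01, -4.37857977e-04],
       [ 2.53959202e-01,  9.67213760e-01, -1.50511837e-03],
       [ 4.12641644e-05, -1.56697102e-03, -9.99998771e-01]]), 'wrist_force': array([-0.16418035,  0.37498023, -0.06970549]), 'torque': array([-0.02462962, -0.00510267, -0.02480767]), 'grip_width': 1.0006986022384887}
side {'fovy': 42.93945863365376, 'cx': 269.76884796489134, 'cy': 208.5232703581395, 'k1': -0.13229256241970935, 'position': array([-117.36623259, 1015.96679304, 1082.83997125]), 'attitude': array([[-0.84466137, -0.33363287,  0.41861232],
       [-0.53499618,  0.55253296, -0.63912941],
       [-0.01806253, -0.76380392, -0.64519556]])}
top {'fovy': 46.318559175173924, 'cx': 276.8723640159515, 'cy': 208.79917188497052, 'k1': 0.055952647190757085, 'position': array([ 250.71493322,   13.1670249 , 1279.74534853]), 'attitude': array([[ 0.07470508, -0.96815556,  0.23894343],
       [-0.99718888, -0.07391822,  0.01226543],
       [ 0.00578743, -0.23918802, -0.97095602]])}
wrist {'fovy': 66.34197543351254, 'cx': 282.9822458537641, 'cy': 207.87155969933852, 'k1': -0.07334883539718401, 'hand_eye': array([[-1.10923317e-03, -9.52811819e-01, -3.03559562e-01,
         7.75737303e+01],
       [ 9.99999369e-01, -1.11075128e-03, -1.67662400e-04,
        -7.97044696e-01],
       [-1.77428456e-04, -3.03559557e-01,  9.52812450e-01,
        -1.41950577e+02],
       [ 0.00000000e+00,  0.00000000e+00,  0.00000000e+00,
         1.00000000e+00]])}
```

View pics/a_side.png

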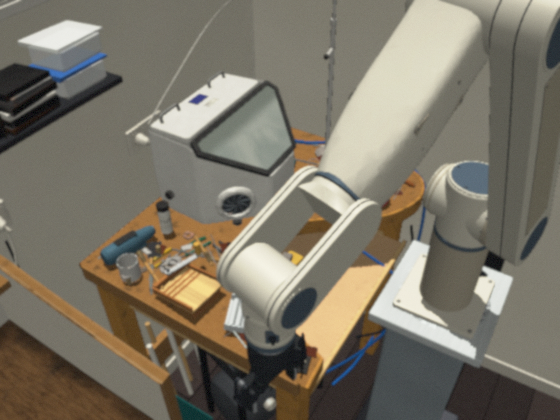

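View pics/a_top.png

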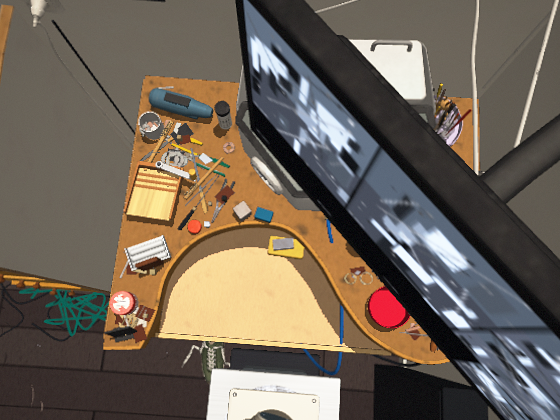

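View pics/a_wrist.png

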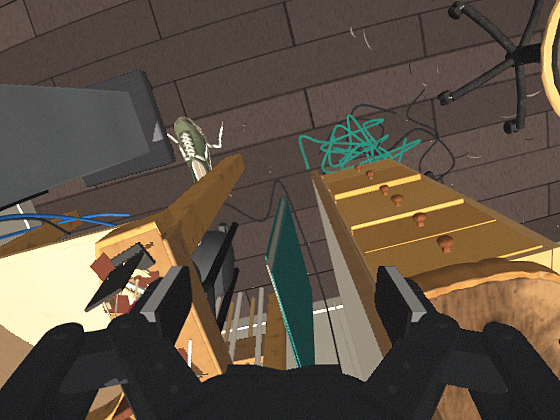

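```bash
ls -la; python3 -c "
import rig;print([n for n in dir(rig) if n[0]!='_'])"
```

```text
total 12
drwxr-xr-x  3 agent agent 4096 Dec  7 13:29 .
drwxr-xr-x 23 root  root  4096 Dec  7 13:29 ..
drwxr-xr-x  2 agent agent 4096 Dec  7 13:29 pics
['Unreachable', 'camera', 'camera_info', 'get_state', 'grasp_offset', 'sign_off']
```

```bash
cat > h.py <<'E'
from rig import *
import cv2, numpy as np
def pose(n,s=None):
    i=camera_info(n)
    if n=="wrist":
        s=s or get_state(); T=np.eye(4);T[:3,:3]=s["eef_rot"];T[:3,3]=s["ee_pos"]
        H=T@i["hand_eye"]; return i,H[:3,:3],H[:3,3]
    return i,np.array(i["attitude"]),np.array(i["position"])
def f(i): return 210/np.tan(np.radians(i["fovy"]/2))
def proj(n,P,s=None):
    i,R,t=pose(n,s); c=(np.atleast_2d(P)-t)@R; x=c[:,:2]/c[:,2:]
    x=x*(1+i["k1"]*(x**2).sum(1,keepdims=True)); return x*f(i)+[i["cx"],i["cy"]]
def ray(n,uv,s=None):
    i,R,t=pose(n,s); d=(np.atleast_2d(uv)-[i["cx"],i["cy"]])/f(i); x=d.copy()
    for _ in range(20): x=d/(1+i["k1"]*(x**2).sum(1,keepdims=True))
    return t,np.c_[x,np.ones(len(x))]@R.T
def onz(n,uv,z,s=None):
    t,d=ray(n,uv,s); return t+d*((np.asarray(z)-t[2])/d[:,2])[:,None]
def crop(src,dst,x0,y0,x1,y1,k):
    im=cv2.imread(src)[y0:y1,x0:x1]; cv2.imwrite(dst,cv2.resize(im,None,fx=k,fy=k,interpolation=cv2.INTER_CUBIC))
E
python3 - <<'E'
from h import *
crop("pics/a_top.png","pics/b_top.png",95,70,295,220,4)
crop("pics/a_top.png","pics/b_top2.png",95,210,245,310,5)
crop("pics/a_side.png","pics/b_side.png",80,170,280,320,4)
print(grasp_offset, onz("top",[[153,193],[148,253],[243,211],[264,214],[195,228],[122,302]],30).round())
print(proj("top",[[158,604,231],[0,0,0]]))
E
```

```text
18.700000000000003 [[576. 357.  30.]
 [417. 348.  30.]
 [546. 117.  30.]
 [542.  61.  30.]
 [491. 237.  30.]
 [291. 395.  30.]]
[[-25.13561143 357.72306551]
 [271.40740224 439.81823986]]
```

View pics/b_top.png

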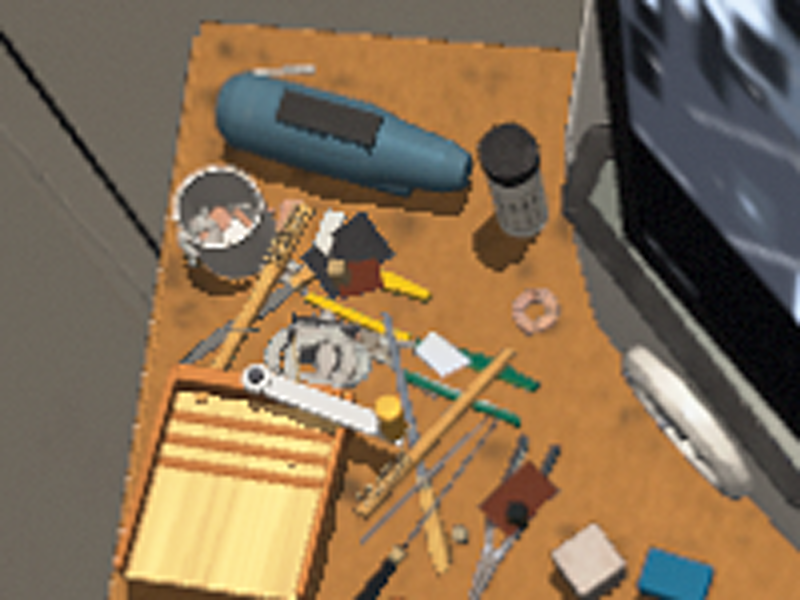

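View pics/b_top2.png

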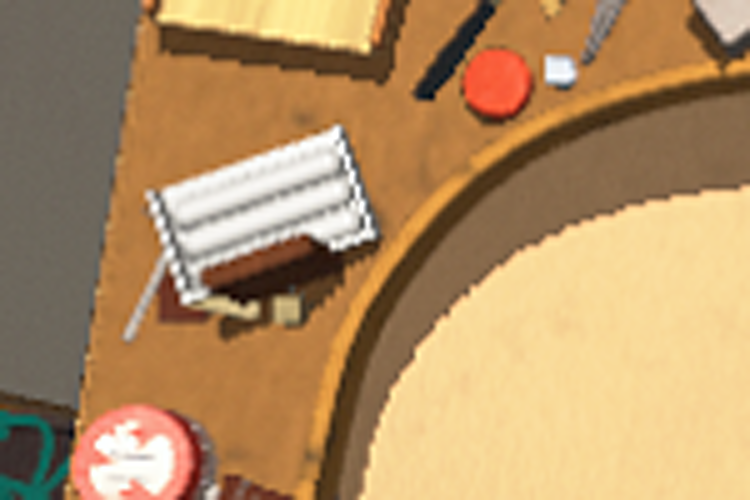

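View pics/b_side.png

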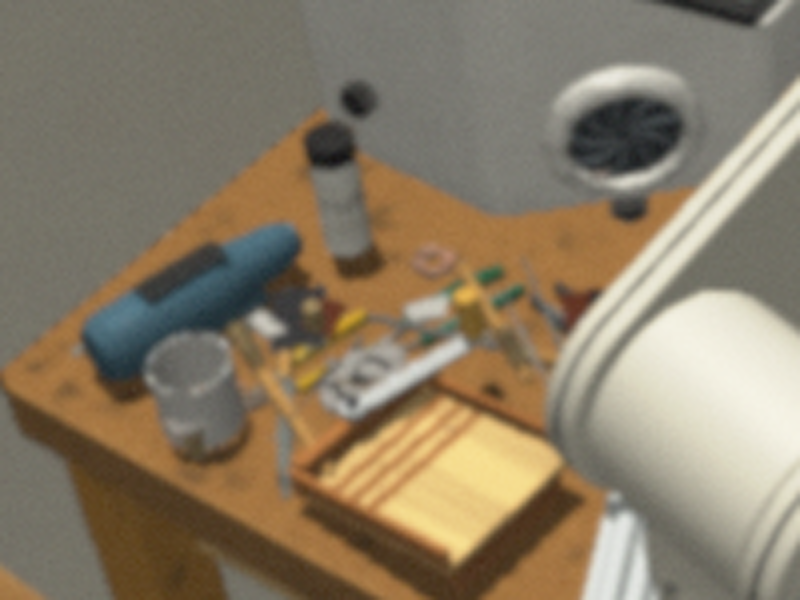

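```bash
python3 - <<'E'
from h import *
T=lambda a,x,y,k:[a[0]/k+x,a[1]/k+y]
A=onz("top",[T([158,22],95,210,5),T([372,50],95,210,5)],40)
print("tray high end",A.round(1),np.linalg.norm(A[0]-A[1]))
print("pivot,knob",onz("top",[T([258,378],95,70,4)],45).round(1),onz("top",[T([389,403],95,70,4)],80).round(1))
d=A.mean(0);e=A[1]-A[0];print("mid",d.round(1),"tray x heading",np.degrees(np.arctan2(e[1],e[0]))+90)
B=onz("top",[T([150,192],95,210,5),T([340,128],95,210,5)],35)
print("trough mouth walltops",B.round(1),np.linalg.norm(B[0]-B[1]));e=B[1]-B[0];print("heading",np.degrees(np.arctan2(e[1],e[0]))+90)
B=onz("top",[T([203,275],95,210,5),T([308,238],95,210,5)],83)
print("plate top",B.round(1),np.linalg.norm(B[0]-B[1]));e=B[1]-B[0];print("heading",np.degrees(np.arctan2(e[1],e[0]))+90)
E
```

```text
tray high end [[511.5 413.6  40. ]
 [505.1 302.7  40. ]] 111.15344886600315
pivot,knob [[650.9 346.2  45. ]] [[629.4 251.7  80. ]]
mid [508.3 358.1  40. ] tray x heading -3.3169063952841213
trough mouth walltops [[424.3 406.1  35. ]
 [464.2 314.9  35. ]] 99.5479358408753
heading 23.640747691983506
plate top [[379.2 359.4  83. ]
 [400.7 311.5  83. ]] 52.549210287728584
heading 24.216726549671932
```

Emit:
{"fn": "apply_moves", "kwargs": {
  "motion": [
    [0.026,-0.021,0.002,0,0,-4.3,1],
    [0.026,-0.021,0.002,0,0,-4.3,1],
    [0.026,-0.021,0.002,0,0,-4.3,1],
    [0.026,-0.021,0.002,0,0,-4.3,1],
    [0.026,-0.021,0.002,0,0,-4.3,1],
    [0.026,-0.021,0.002,0,0,-4.3,1],
    [0.026,-0.021,0.002,0,0,-4.3,1],
    [0.026,-0.021,0.002,0,0,-4.3,1],
    [0.026,-0.021,0.002,0,0,-4.3,1],
    [0.026,-0.021,0.002,0,0,-4.3,1],
    [0.026,-0.021,0.002,0,0,-4.3,1],
    [0.026,-0.021,0.002,0,0,-4.3,1]
  ]
}}

```text
time: 1.35
ee_pos: [471.5, 351.4, 255.2]
eef_rot: [[-0.399, 0.917, -0.0], [0.917, 0.399, -0.0], [-0.0, -0.0, -1.0]]
wrist_force: [0.1, 0.8, 0.6]
grip_width: 0.997
```

Emit:
{"fn": "apply_moves", "kwargs": {
  "motion": [
    [0,0,0,0,0,0,1],
    [0,0,0,0,0,0,1],
    [0,0,0,0,0,0,1]
  ]
}}

```text
time: 1.65
ee_pos: [470.0, 352.8, 255.0]
eef_rot: [[-0.403, 0.915, -0.001], [0.915, 0.403, -0.0], [0.0, -0.001, -1.0]]
wrist_force: [0.5, -0.6, -1.0]
grip_width: 0.999
```

```bash
python3 - <<'E'
from h import *
s=get_state();print(s['ee_pos'],s['eef_rot'],s['wrist_force'],s['joint_positions'])
np.save("s1.npy",s,allow_pickle=True)
im=camera("wrist");cv2.imwrite("pics/c.png",im[:,:,::-1])
cv2.imwrite("pics/c_big.png",cv2.resize(im[:,:,::-1],(800,600),interpolation=cv2.INTER_CUBIC))
E
```

```text
[469.95362638 352.78279429 254.9978937 ] [[-4.02653604e-01  9.15352032e-01 -8.56118942e-04]
 [ 9.15352422e-01  4.02653566e-01 -2.22976215e-04]
 [ 1.40617614e-04 -8.73432723e-04 -9.99999609e-01]] [ 0.51806453 -0.57849377 -1.0373316 ] [3.57249474e+01 1.96276857e+01 9.70252077e+01 2.04332743e-02
 6.33943895e+01 1.19716119e+01]
```

View pics/c_big.png

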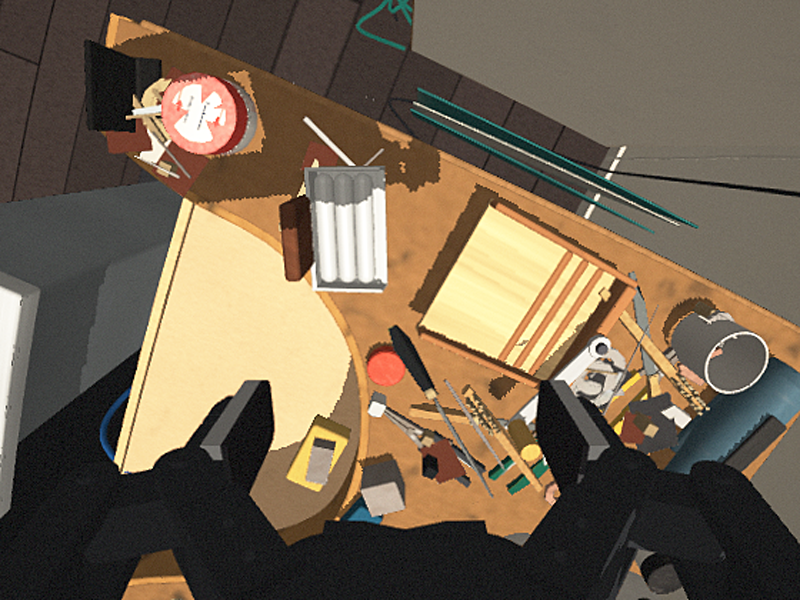

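```bash
python3 - <<'E'
from h import *
crop("pics/c.png","pics/c1.png",180,100,300,220,5)
crop("pics/c.png","pics/c2.png",285,130,455,280,4)
E
```

```text
(no output)
```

View pics/c1.png

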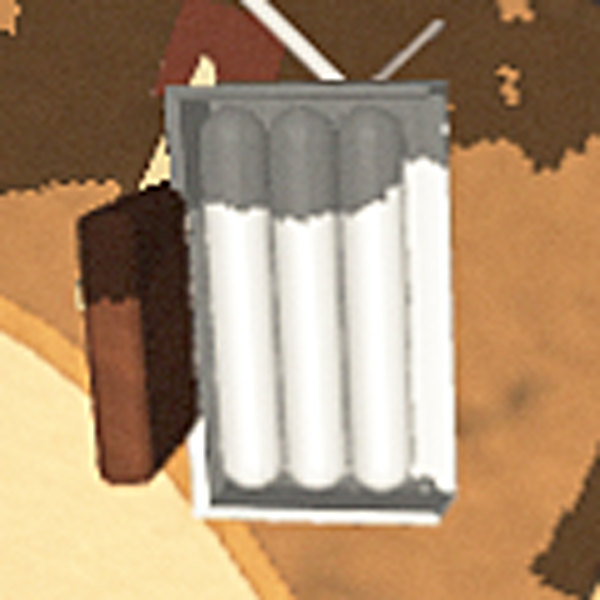

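View pics/c2.png

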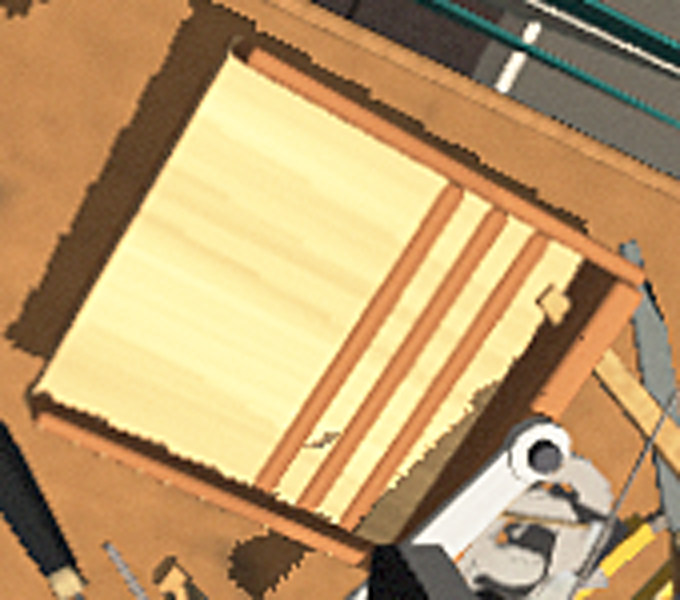

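```bash
cat > m.py <<'E'
from h import *
s=np.load("s1.npy",allow_pickle=True).item()
g=lambda L,x,y,k:np.array(L,float)/k+[x,y]
W=lambda uv,z:onz("wrist",uv,z,s)
def hd(a,b): e=b-a; return np.degrees(np.arctan2(e[1],e[0]))
c1=lambda L:g(L,180,100,5); c2=lambda L:g(L,285,130,4)
E
python3 - <<'E'
from m import *
P=W(c1([[80,222],[132,210],[152,480],[104,484]]),83);print("plate corners",P.round(1));print("len/wid",np.linalg.norm(P[0]-P[3]),np.linalg.norm(P[3]-P[2]),hd(P[0],P[3])+90,hd(P[1],P[2])+90,P.mean(0).round(1))
# rods axis ends at z ~22..26
for a,b,z in [([235,105],[250,490],21),([303,105],[315,490],24),([370,105],[380,490],26)]:
    Q=W(c1([a,b]),z);print("rod",Q.round(1).tolist(),np.linalg.norm(Q[0]-Q[1]),hd(Q[0],Q[1])+90,Q.mean(0).round(1))
Q=W(c1([[415,165],[455,490]]),20);print("lip",Q.round(1))
Q=W(c1([[446,88],[440,518]]),39);print("mouth walltop",Q.round(1),hd(Q[0],Q[1])+90,np.linalg.norm(Q[0]-Q[1]),Q.mean(0))
D=W(c2([[234,58],[40,385]]),40);print("tray high",D.round(1),np.linalg.norm(D[0]-D[1]),hd(D[0],D[1])+90,D.mean(0).round(1))
D=W(c2([[545,455]]),43);print("pivot",D.round(1))
# rib1 line top edge at x~18 z~30
D=W(c2([[450,188],[268,485]]),31);print("rib1",D.round(1),hd(D[0],D[1])+90,D.mean(0).round(1))
D=W(c2([[542,240],[350,525]]),26);print("rib3",D.round(1),hd(D[0],D[1])+90,D.mean(0).round(1))
D=W(c2([[640,295],[548,410]]),39);print("endwall outer",D.round(1),hd(D[0],D[1])+90)
E
```

```text
plate corners [[375.1 356.9  83. ]
 [383.7 363.1  83. ]
 [405.9 313.5  83. ]
 [397.2 308.7  83. ]]
len/wid 52.944767751042576 9.958848571876738 24.568206053806563 24.090234873955083 [390.5 335.5  83. ]
rod [[386.4, 382.9, 21.0], [422.3, 299.1, 21.0]] 91.20349942892724 23.171094335898587 [404.4 341.   21. ]
rod [[401.0, 389.4, 24.0], [436.9, 306.4, 24.0]] 90.38910418576609 23.391979938665273 [419.  347.9  24. ]
rod [[415.0, 395.5, 26.0], [451.2, 313.3, 26.0]] 89.84338577503956 23.75736975793376 [433.1 354.4  26. ]
lip [[429.3 386.8  20. ]
 [468.2 318.9  20. ]]
mouth walltop [[429.6 406.4  39. ]
 [466.2 316.5  39. ]] 22.161674870138597 97.05038818124542 [447.86430189 361.43102978  39.        ]
tray high [[515.8 413.   40. ]
 [506.4 303.8  40. ]] 109.61924789784571 -4.911048940128978 [511.1 358.4  40. ]
pivot [[656.3 345.5  43. ]]
rib1 [[592.9 405.   31. ]
 [587.5 298.9  31. ]] -2.869179199729757 [590.2 351.9  31. ]
rib3 [[628.8 402.4  26. ]
 [620.6 295.2  26. ]] -4.356299578942952 [624.7 348.8  26. ]
endwall outer [[658.3 400.7  39. ]
 [651.7 357.9  39. ]] -8.752446844822558
```

Emit:
{"fn": "apply_moves", "kwargs": {
  "motion": [
    [-0.02,-0.0043,-0.02,0,0,0,1],
    [-0.02,-0.0043,-0.03,0,0,0,1],
    [-0.02,-0.0043,-0.03,0,0,0,1],
    [-0.0195,-0.0043,-0.03,0,0,0,1],
    [0,0,-0.025,0,0,0,1],
    [0,0,-0.025,0,0,0,1],
    [0,0,-0.02,0,0,0,1],
    [0,0,-0.012,0,0,0,1],
    [0,0,0,0,0,0,1],
    [0,0,0,0,0,0,1]
  ],
  "force": 80
}}

```text
time: 2.7
ee_pos: [391.2, 335.8, 63.7]
eef_rot: [[-0.402, 0.915, 0.0], [0.915, 0.402, 0.0], [0.0, 0.0, -1.0]]
wrist_force: [-0.2, -0.6, 1.5]
grip_width: 1.001
```

```bash
python3 - <<'E'
from h import *
s=get_state();print(s['ee_pos'],s['wrist_force'],s['time'])
im=camera("wrist");cv2.imwrite("pics/d.png",im[:,:,::-1])
E
```

```text
[391.15500434 335.79648968  63.69086599] [-0.16444133 -0.59732151  1.51875381] 2.7
```

View pics/d.png

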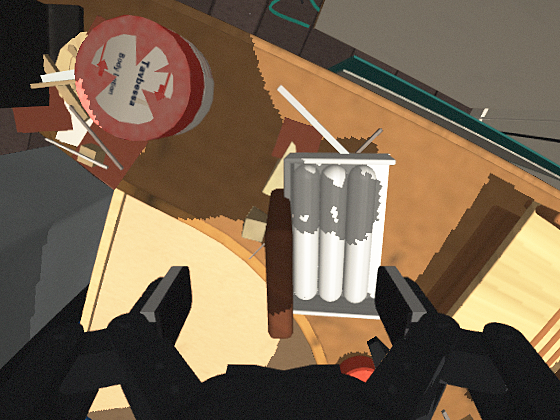

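Emit:
{"fn": "apply_moves", "kwargs": {
  "motion": [
    [-0.0005,0,-0.01,0,0,0,1],
    [0,0,-0.01,0,0,0,1],
    [0,0,0,0,0,0,0.6],
    [0,0,0,0,0,0,0.4],
    [0,0,0,0,0,0,0.25],
    [0,0,0,0,0,0,0],
    [0,0,0,0,0,0,0],
    [0,0,0,0,0,0,0],
    [0,0,0,0,0,0,0],
    [0,0,0,0,0,0,0]
  ],
  "force": 80
}}

```text
time: 3.75
ee_pos: [390.7, 335.3, 43.5]
eef_rot: [[-0.402, 0.916, -0.0], [0.916, 0.402, 0.0], [0.0, -0.0, -1.0]]
wrist_force: [-1.3, -0.6, 3.6]
grip_width: 0.133
```

Emit:
{"fn": "apply_moves", "kwargs": {
  "motion": [
    [0,0,0,0,0,0,0],
    [0,0,0.003,0,0,0,0],
    [0,0,0.006,0,0,0,0],
    [0,0,0.01,0,0,0,0],
    [0,0,0.015,0,0,0,0],
    [0,0,0.015,0,0,0,0],
    [0,0,0.015,0,0,0,0],
    [0,0,0.01,0,0,0,0],
    [0,0,0.006,0,0,0,0],
    [0,0,0,0,0,0,0],
    [0,0,0,0,0,0,0]
  ]
}}

```text
time: 4.85
ee_pos: [390.5, 335.1, 123.1]
eef_rot: [[-0.402, 0.916, -0.0], [0.916, 0.402, -0.0], [-0.0, -0.0, -1.0]]
wrist_force: [0.1, 0.2, -3.7]
grip_width: 0.13
```

```bash
python3 - <<'E'
from h import *
s=get_state();print(s['ee_pos'],s['wrist_force'],s['time'],s['torque'])
np.save("s2.npy",s,allow_pickle=True)
im=camera("wrist");cv2.imwrite("pics/e.png",im[:,:,::-1])
E
```

```text
[390.50203054 335.12853918 123.08273785] [ 0.11975838  0.21687175 -3.73265757] 4.85 [-0.02367008  0.06679677  0.01790867]
```

View pics/e.png

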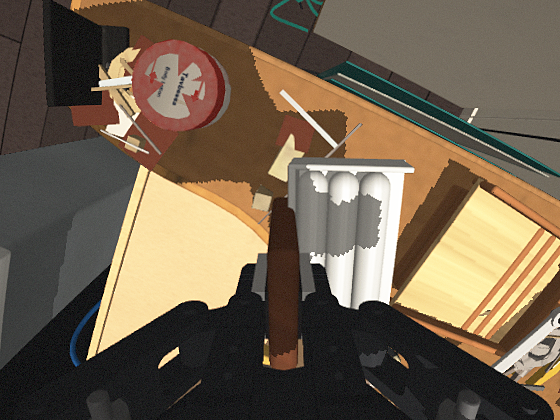

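```bash
python3 - <<'E'
from h import *
s=np.load("s2.npy",allow_pickle=True).item()
P=onz("wrist",[[285,198],[284,370],[290,162],[412,164]],[162.7,162.7,0,0][0],s)
q=(P-s['ee_pos'])@s['eef_rot'];print(q.round(1))
# mouth wall-top front corner, far side (tool x +): height unknown; try z=TCP-4
P=onz("wrist",[[414,166],[290,161]],123.1-4,s);print(((P-s['ee_pos'])@s['eef_rot']).round(1))
E
```

```text
[[ 47.8   0.2 -39.6]
 [-25.   -0.1 -39.6]
 [ 59.8   1.8 -39.6]
 [ 59.3  41.4 -39.6]]
[[50.8 60.3  4. ]
 [52.9  2.8  4. ]]
```

```bash
python3 - <<'E'
from h import *
im=camera("side");cv2.imwrite("pics/f.png",im[:,:,::-1])
im=camera("top");cv2.imwrite("pics/ft.png",im[:,:,::-1])
print(proj("side",[[420,348,100],[576,353,30]]))
crop("pics/f.png","pics/f1.png",100,240,300,390,4)
E
```

```text
[[237.18263583 292.21817007]
 [189.02441884 287.19707334]]
```

View pics/f1.png

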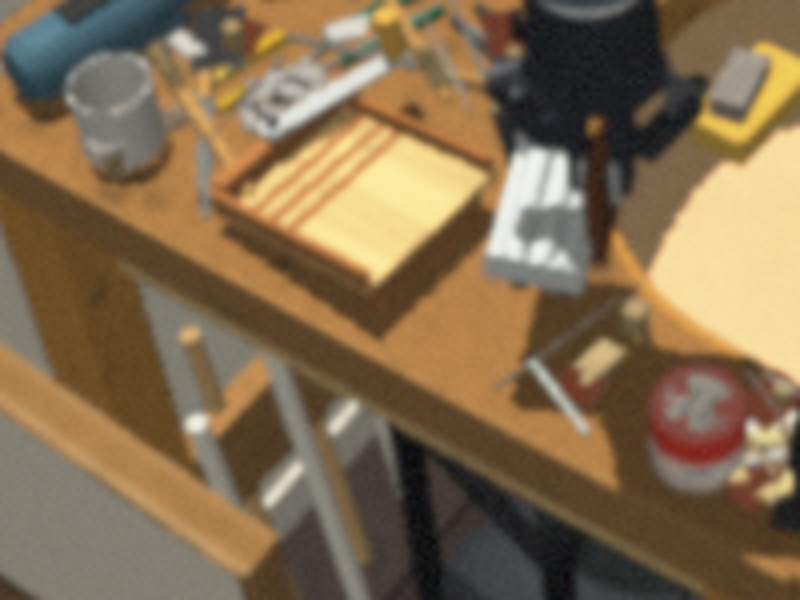

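Emit:
{"fn": "apply_moves", "kwargs": {
  "motion": [
    [0.004,0.0013,0,0,0,-1.5,0],
    [0.007,0.0023,0,0,0,-2.5,0],
    [0.008,0.0027,0,0,0,-3,0],
    [0.008,0.0027,0,0,0,-3,0],
    [0.008,0.0027,0,0,0,-3,0],
    [0.008,0.0027,0,0,0,-3,0],
    [0.008,0.0027,0,0,0,-3,0],
    [0.008,0.0027,0,0,0,-3,0],
    [0.008,0.0027,0,0,0,-3,0],
    [0.006,0.002,0,0,0,-2,0],
    [0.0032,0.0015,0,0,0,-1.2,0],
    [0,0,0,0,0,0,0]
  ]
}}

```text
time: 6.2
ee_pos: [467.3, 361.4, 123.0]
eef_rot: [[0.08, 0.997, -0.0], [0.997, -0.08, -0.0], [-0.0, -0.0, -1.0]]
wrist_force: [1.2, 0.6, -3.9]
grip_width: 0.127
```

Emit:
{"fn": "apply_moves", "kwargs": {
  "motion": [
    [0,0,0,0,0,0,0],
    [0,0,0,0,0,0,0]
  ]
}}

```text
time: 6.4
ee_pos: [466.5, 361.1, 123.1]
eef_rot: [[0.078, 0.997, -0.001], [0.997, -0.078, -0.0], [-0.0, -0.001, -1.0]]
wrist_force: [0.1, 0.2, -4.6]
grip_width: 0.129
```

```bash
python3 - <<'E'
from h import *
s=get_state();print(s['ee_pos'],s['wrist_force'],s['time'],s['eef_rot'])
np.save("s3.npy",s,allow_pickle=True)
im=camera("wrist");cv2.imwrite("pics/g.png",im[:,:,::-1])
im=camera("top");cv2.imwrite("pics/gt.png",im[:,:,::-1])
crop("pics/gt.png","pics/gt1.png",95,130,245,270,4)
E
```

```text
[466.48836713 361.11193157 123.14272348] [ 0.05056404  0.17219346 -4.61545664] 6.4 [[ 7.82959784e-02  9.96930011e-01 -5.41756329e-04]
 [ 9.96930070e-01 -7.82961880e-02 -3.77045929e-04]
 [-4.18305858e-04 -5.10571995e-04 -9.99999782e-01]]
```

View pics/g.png

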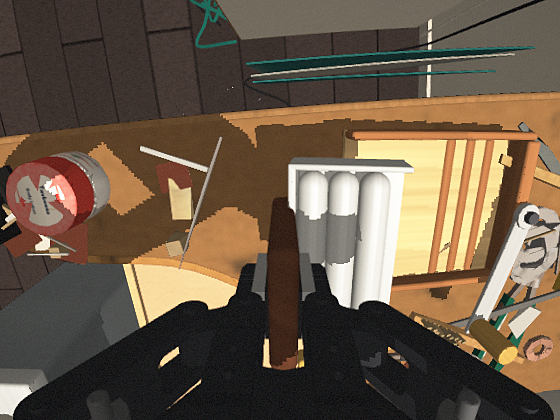

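View pics/gt1.png

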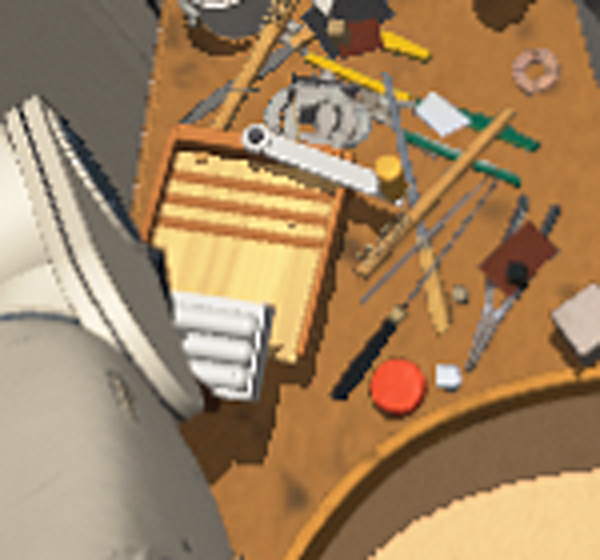

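```bash
python3 - <<'E'
from h import *
crop("pics/g.png","pics/g1.png",280,115,560,315,2.8)
E
```

```text
(no output)
```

View pics/g1.png

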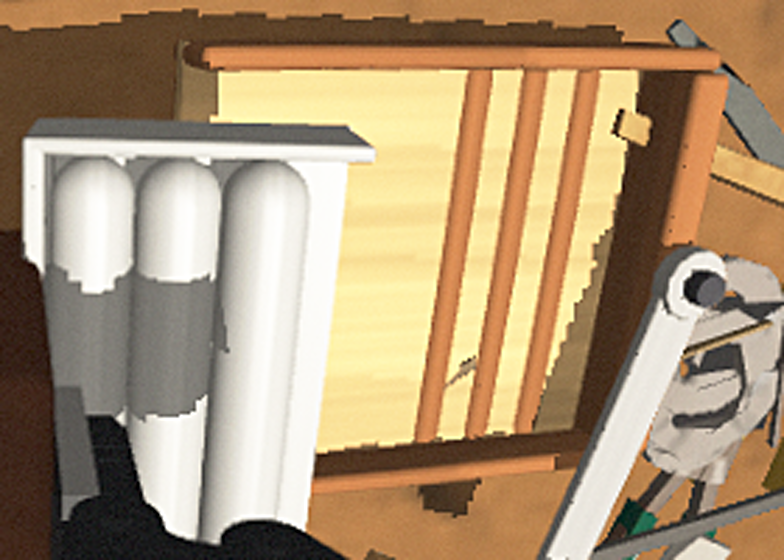

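```bash
python3 - <<'E'
from h import *
s=np.load("s3.npy",allow_pickle=True).item()
g=lambda L:np.array(L,float)/2.8+[280,115]
def tr(P,o=(576,352.8),h=-4.5):
    c,n=np.cos(np.radians(h)),np.sin(np.radians(h)); d=P[:,:2]-o; return np.c_[d@[c,n],d@[-n,c],P[:,2]]
for nm,uv,zz in [("bot junction",[[322,453],[575,430]],[35,24]),("top wall inner",[[215,70],[700,70]],[52,38]),("bot wall outer top",[[310,490],[590,455]],[52,40]),("pivot",[[703,287]],[45]),("rib1",[[480,75],[428,437]],[30,30]),("rib3",[[588,75],[525,430]],[25.5,25.5])]:
    P=onz("wrist",g(uv),zz,s);print(nm,tr(P).round(1).tolist())
# trough far wall front top corner & mouth
z=s['ee_pos'][2]
P=onz("wrist",g([[374,155],[345,160]]),z-4,s);print(tr(P).round(1).tolist())
E
```

```text
bot junction [[-18.4, -55.9, 35.0], [65.9, -55.8, 24.0]]
top wall inner [[-61.5, 55.4, 52.0], [70.5, 56.1, 38.0]]
bot wall outer top [[-27.2, -57.7, 52.0], [60.8, -55.4, 40.0]]
pivot [[79.3, -1.4, 45.0]]
rib1 [[14.3, 52.7, 30.0], [15.4, -53.9, 30.0]]
rib3 [[47.5, 52.8, 25.5], [48.4, -54.6, 25.5]]
[[-49.1, 48.4, 119.1], [-54.0, 47.5, 119.1]]
```

Emit:
{"fn": "apply_moves", "kwargs": {
  "motion": [
    [0,0,-0.005,0,0,0,0],
    [0,0,-0.008,0,0,0,0],
    [0,0,-0.008,0,0,0,0],
    [0,0,-0.007,0,0,0,0],
    [0,0,-0.005,0,0,0,0],
    [0,0,-0.003,0,0,0,0],
    [0,0,0,0,0,0,0],
    [0,0,0,0,0,0,0]
  ]
}}

```text
time: 7.3
ee_pos: [467.0, 361.4, 87.4]
eef_rot: [[0.079, 0.997, 0.0], [0.997, -0.079, 0.0], [0.0, 0.0, -1.0]]
wrist_force: [-0.4, 1.2, -4.0]
grip_width: 0.132
```

```bash
python3 - <<'E'
import numpy as np
a=np.array([0,6,13,20,27,32]);lz=np.array([64,62,60,58,56,54.])
t=np.radians(a);x=-64.5*np.cos(t)+23.3*np.sin(t);z=64.5*np.sin(t)+23.3*np.cos(t)+lz
u=np.array([.9969,-.0785])
for i in range(1,6): print(a[i]-a[i-1],((x[i]-x[i-1])*u).round(2),(z[i]-z[i-1]).round(2), z[i].round(1))
E
```

```text
6 [ 2.78 -0.22] 4.61 91.9
7 [ 4.09 -0.32] 5.3 97.2
7 [ 4.95 -0.39] 4.74 102.0
7 [ 5.73 -0.45] 4.09 106.0
5 [ 4.53 -0.36] 1.9 107.9
```

Emit:
{"fn": "apply_moves", "kwargs": {
  "motion": [
    [0.0028,-0.0002,0.0046,0.47,5.98,0,0],
    [0.0041,-0.0003,0.0053,0.55,6.98,0,0],
    [0.005,-0.0004,0.0047,0.55,6.98,0,0],
    [0.0057,-0.0005,0.0041,0.55,6.98,0,0],
    [0.0045,-0.0004,0.0019,0.39,4.98,0,0],
    [0,0,0,0,0,0,0],
    [0,0,0,0,0,0,0],
    [0,0,0,0,0,0,0],
    [0,0,0,0,0,0,0],
    [0,0,0,0,0,0,0],
    [0,0,0,0,0,0,0],
    [0,0,0,0,0,0,0]
  ]
}}

```text
time: 8.5
ee_pos: [488.9, 359.7, 108.2]
eef_rot: [[0.078, 0.846, -0.528], [0.997, -0.066, 0.041], [0.0, -0.529, -0.848]]
wrist_force: [-0.5, 0.0, -2.6]
grip_width: 0.135
```

```bash
python3 - <<'E'
from h import *
s=get_state();print(s['ee_pos'],s['wrist_force'],s['time'],s['eef_rot'])
im=camera("top");cv2.imwrite("pics/it.png",im[:,:,::-1])
im=camera("wrist");cv2.imwrite("pics/i.png",im[:,:,::-1])
crop("pics/it.png","pics/it1.png",95,130,245,270,4)
E
```

```text
[488.86996113 359.68019283 108.18398606] [-0.50034454  0.04734562 -2.59127207] 8.5 [[ 7.83007059e-02  8.45724237e-01 -5.27844215e-01]
 [ 9.96929786e-01 -6.64116837e-02  4.14787827e-02]
 [ 2.45888042e-05 -5.29471438e-01 -8.48327764e-01]]
```

View pics/i.png

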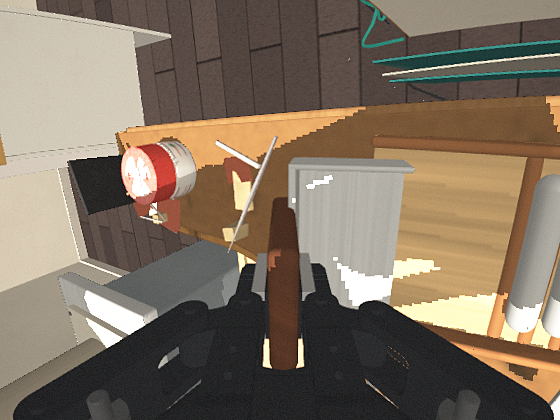

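View pics/it1.png

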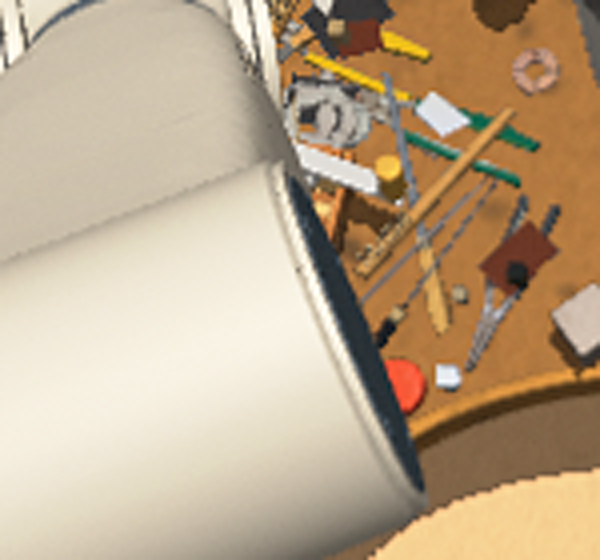

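Emit:
{"fn": "apply_moves", "kwargs": {
  "motion": [
    [0,0,0.015,0,0,0,0],
    [0,0,0.02,0,0,0,0],
    [-0.008,-0.001,0.02,-0.31,-3.99,0,0],
    [-0.012,-0.003,0,-0.55,-6.98,0,0],
    [-0.015,-0.004,0,-0.55,-6.98,0,0],
    [-0.02,-0.005,0,-0.55,-6.98,0,0],
    [-0.02,-0.005,0,-0.55,-6.98,0,0],
    [-0.015,-0.004,0,0,0,6,0],
    [-0.008,-0.0025,0,0,0,6,0],
    [0,0,0,0,0,6,0],
    [0,0,0,0,0,6,0],
    [0,0,0,0,0,4.2,0]
  ]
}}

```text
time: 9.8
ee_pos: [391.3, 335.4, 165.0]
eef_rot: [[-0.405, 0.914, 0.002], [0.914, 0.405, 0.002], [0.001, 0.002, -1.0]]
wrist_force: [0.0, 0.4, -3.0]
grip_width: 0.131
```

Emit:
{"fn": "apply_moves", "kwargs": {
  "motion": [
    [0,0,0,0,0,0,0],
    [0,0,0,0,0,0,0]
  ]
}}

```text
time: 10.0
ee_pos: [391.3, 335.3, 164.1]
eef_rot: [[-0.399, 0.917, 0.001], [0.917, 0.399, 0.001], [0.001, 0.001, -1.0]]
wrist_force: [0.4, 0.2, -2.7]
grip_width: 0.129
```

```bash
python3 - <<'E'
from h import *
s=get_state();print(s['ee_pos'],s['wrist_force'],s['time'],s['eef_rot'])
im=camera("top");cv2.imwrite("pics/jt.png",im[:,:,::-1])
im=camera("wrist");cv2.imwrite("pics/j.png",im[:,:,::-1])
crop("pics/jt.png","pics/jt1.png",95,130,245,270,4)
E
```

```text
[391.31018118 335.25067286 164.11978228] [ 0.38791877  0.1606023  -2.72976595] 10.0 [[-3.99496884e-01  9.16733851e-01  1.13413029e-03]
 [ 9.16734392e-01  3.99495778e-01  1.08525605e-03]
 [ 5.41810698e-04  1.47325266e-03 -9.99998768e-01]]
```

View pics/j.png

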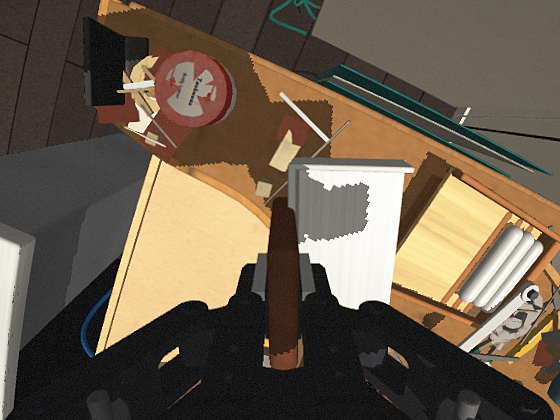

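View pics/jt1.png

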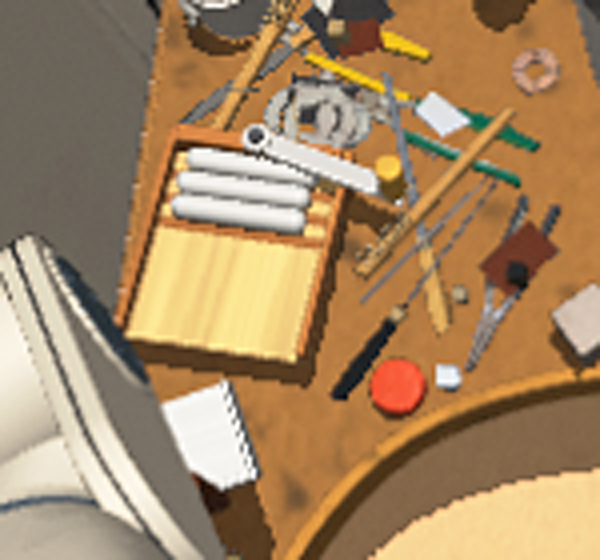

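Emit:
{"fn": "apply_moves", "kwargs": {
  "motion": [
    [-0.0005,0,-0.02,0,0,0,0],
    [0,0,-0.03,0,0,0,0],
    [0,0,-0.03,0,0,0,0],
    [0,0,-0.02,0,0,0,0],
    [0,0,-0.01,0,0,0,0],
    [0,0,-0.005,0,0,0,0],
    [0,0,-0.003,0,0,0,0],
    [0,0,0,0,0,0,0],
    [0,0,0,0,0,0,0]
  ]
}}

```text
time: 11.0
ee_pos: [391.0, 335.4, 45.7]
eef_rot: [[-0.402, 0.916, 0.001], [0.916, 0.402, 0.001], [0.0, 0.002, -1.0]]
wrist_force: [-0.2, 1.4, -2.8]
grip_width: 0.131
```

Emit:
{"fn": "apply_moves", "kwargs": {
  "motion": [
    [0,0,-0.001,0,0,0,0],
    [0,0,-0.001,0,0,0,0],
    [0,0,-0.0005,0,0,0,0],
    [0,0,0,0,0,0,0]
  ]
}}

```text
time: 11.4
ee_pos: [390.8, 335.3, 43.5]
eef_rot: [[-0.402, 0.916, 0.001], [0.916, 0.402, 0.001], [0.0, 0.001, -1.0]]
wrist_force: [-2.0, -1.3, 8.5]
grip_width: 0.129
```

Emit:
{"fn": "apply_moves", "kwargs": {
  "motion": [
    [0,0,0,0,0,0,0.2],
    [0,0,0,0,0,0,0.4],
    [0,0,0,0,0,0,0.8],
    [0,0,0,0,0,0,1],
    [0,0,0,0,0,0,1],
    [0,0,0,0,0,0,1],
    [0,0,0,0,0,0,1],
    [0,0,0.01,0,0,0,1],
    [0,0,0.02,0,0,0,1],
    [0,0,0.03,0,0,0,1],
    [0,0,0.04,0,0,0,1],
    [0,0,0.04,0,0,0,1]
  ]
}}

```text
time: 12.6
ee_pos: [390.1, 334.7, 184.2]
eef_rot: [[-0.402, 0.916, -0.0], [0.916, 0.402, -0.0], [-0.0, -0.0, -1.0]]
wrist_force: [0.4, 1.1, 0.7]
grip_width: 0.999
```

Emit:
{"fn": "apply_moves", "kwargs": {
  "motion": [
    [0.02,0,0.02,0,0,0,0.5],
    [0.02,0,0.02,0,0,0,0],
    [0.02,0,0.02,0,0,0,0],
    [0.02,0,0,0,0,0,0],
    [0.02,0,0,0,0,0,0],
    [0,0,0,0,0,0,0],
    [0,0,0,0,0,0,0]
  ]
}}

```text
time: 13.3
ee_pos: [490.0, 334.7, 242.5]
eef_rot: [[-0.401, 0.916, -0.001], [0.916, 0.401, -0.0], [0.0, -0.001, -1.0]]
wrist_force: [-0.5, 0.2, -0.8]
grip_width: 0.003
```

```bash
python3 - <<'E'
from h import *
s=get_state();print(s['ee_pos'],s['wrist_force'],s['time'],s['eef_rot'],s['joint_positions'])
np.save("s4.npy",s,allow_pickle=True)
im=camera("wrist");cv2.imwrite("pics/k.png",im[:,:,::-1])
cv2.imwrite("pics/k1.png",cv2.resize(im[:,:,::-1],(800,600),interpolation=cv2.INTER_CUBIC))
im=camera("top");cv2.imwrite("pics/kt.png",im[:,:,::-1])
crop("pics/kt.png","pics/kt1.png",95,130,245,270,4)
E
```

```text
[490.0395278  334.65949616 242.53436211] [-0.51322224  0.15290648 -0.81287778] 13.3 [[-4.01184677e-01  9.15997035e-01 -5.35459083e-04]
 [ 9.15997189e-01  4.01184650e-01 -1.61862194e-04]
 [ 6.65526751e-05 -5.55415647e-04 -9.99999844e-01]] [3.31764442e+01 2.08950816e+01 9.69381195e+01 1.02041330e-02
 6.21975527e+01 9.51942188e+00]
```

View pics/k1.png

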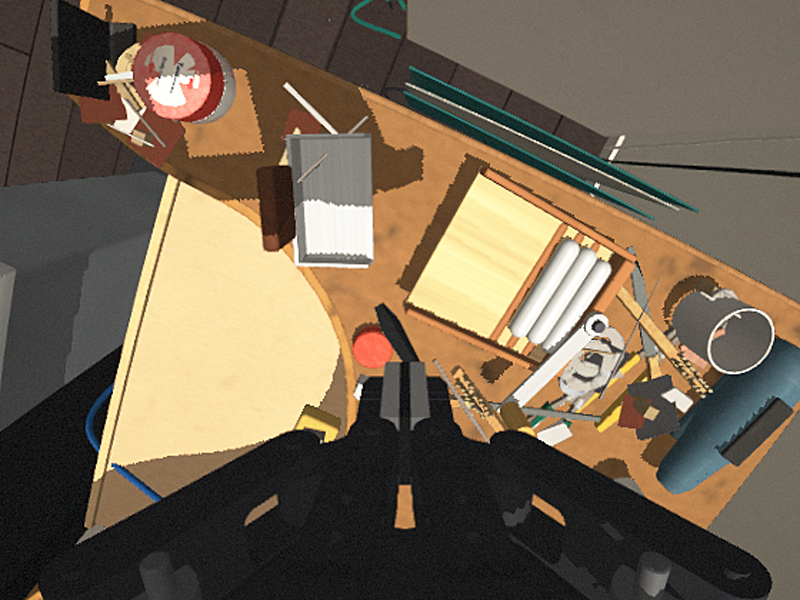

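View pics/kt1.png

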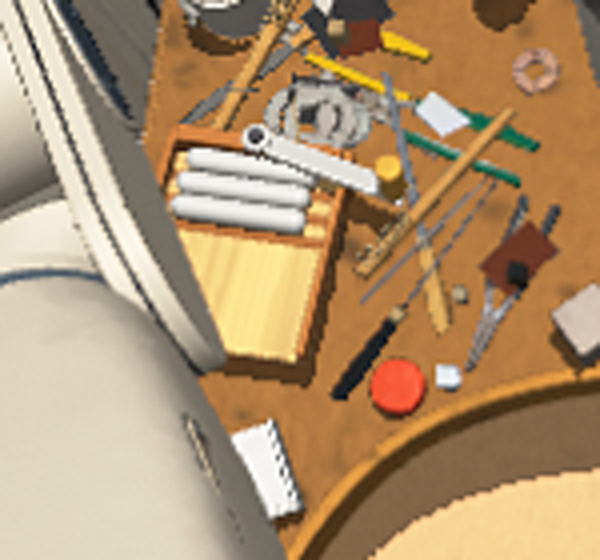

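```bash
python3 - <<'E'
from h import *
for z in (0,100,300,500,700): print(z,onz("top",[[240,10],[270,110],[335,215],[262,175],[390,290]],z).round().tolist())
# knob, via wrist k image and top
print("knob top", onz("top",[[192.25,170.0]],82).round(1), onz("top",[[192.25,170.0]],84).round(1))
import numpy as np
o=np.array([576,352.8]);h=np.radians(-4.5);R=np.array([[np.cos(h),-np.sin(h)],[np.sin(h),np.cos(h)]])
for q in (.1,.14,.2,.3): print(q,(o+R@[79-99*np.sin(q),-100*np.cos(q)]).round(1),64+14*np.sin(q))
crop("pics/k.png","pics/k2.png",330,190,460,320,5)
E
```

```text
0 [[1160.0, 183.0, 0.0], [850.0, 70.0, 0.0], [560.0, -127.0, 0.0], [657.0, 77.0, 0.0], [373.0, -277.0, 0.0]]
100 [[1089.0, 170.0, 100.0], [803.0, 66.0, 100.0], [536.0, -116.0, 100.0], [626.0, 72.0, 100.0], [364.0, -254.0, 100.0]]
300 [[947.0, 143.0, 300.0], [710.0, 57.0, 300.0], [488.0, -94.0, 300.0], [562.0, 62.0, 300.0], [345.0, -209.0, 300.0]]
500 [[805.0, 117.0, 500.0], [616.0, 48.0, 500.0], [439.0, -72.0, 500.0], [498.0, 52.0, 500.0], [325.0, -164.0, 500.0]]
700 [[663.0, 90.0, 700.0], [522.0, 39.0, 700.0], [391.0, -50.0, 700.0], [435.0, 42.0, 700.0], [306.0, -118.0, 700.0]]
knob top [[630.8 251.5  82. ]] [[630.2 251.1  84. ]]
0.1 [637.1 248.2] 65.39766783305559
0.14 [633.2 249. ] 65.95360360501931
0.2 [627.5 250.4] 66.78137063113086
0.3 [618.1 253.7] 68.13728289325876
```

View pics/k2.png

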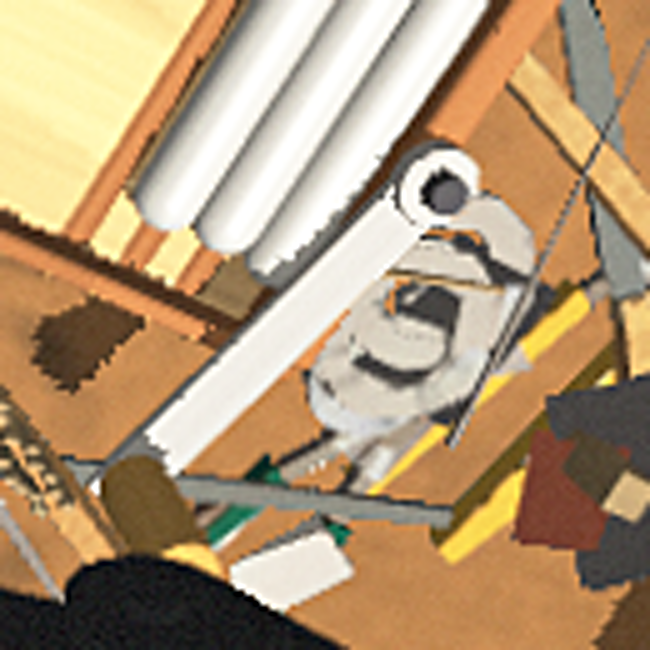

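View pics/ft.png

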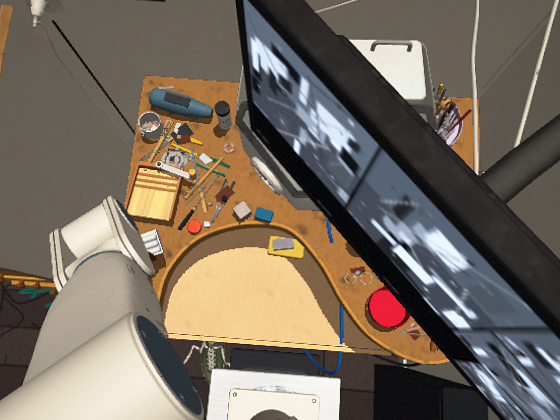

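Emit:
{"fn": "apply_moves", "kwargs": {
  "motion": [
    [0.0201,-0.012,-0.013,0,0,-5.4,0.5],
    [0.0201,-0.012,-0.013,0,0,-5.4,0.5],
    [0.0201,-0.012,-0.013,0,0,-5.4,0.5],
    [0.0201,-0.012,-0.013,0,0,-5.4,0.5],
    [0.0201,-0.012,-0.013,0,0,-5.4,0.5],
    [0.0201,-0.012,-0.013,0,0,-5.4,0.5],
    [0.0201,-0.012,-0.013,0,0,-5.4,0.5],
    [0,0,0,0,0,0,0.5],
    [0,0,0,0,0,0,0.5],
    [0,0,0,0,0,0,0.5]
  ],
  "force": 20
}}

```text
time: 14.4
ee_pos: [630.4, 251.7, 152.0]
eef_rot: [[0.242, 0.97, 0.0], [0.97, -0.242, 0.0], [0.0, 0.0, -1.0]]
wrist_force: [0.7, -0.3, -0.1]
grip_width: 0.497
```

```bash
python3 - <<'E'
from h import *
s=get_state();print(s['ee_pos'],s['wrist_force'],s['time'],s['eef_rot'],s['joint_positions'],s['grip_width'])
np.save("s5.npy",s,allow_pickle=True)
im=camera("wrist");cv2.imwrite("pics/l.png",im[:,:,::-1])
print(proj("wrist",[[631,250.5,84],[631,250.5,66]],s))
E
```

```text
[630.35009094 251.67709633 151.98024221] [ 0.74256682 -0.33335326 -0.08787535] 14.4 [[ 2.42016250e-01  9.70272194e-01  6.26566871e-05]
 [ 9.70272181e-01 -2.42016257e-01  1.60899570e-04]
 [ 1.71280315e-04  2.18537300e-05 -9.99999985e-01]] [2.07572713e+01 3.37476190e+01 8.90234078e+01 8.73970924e-03
 5.72223493e+01 3.47581122e+01] 0.49747628112743425
[[284.28293752 222.98552318]
 [284.17867182 214.63875825]]
```

View pics/l.png

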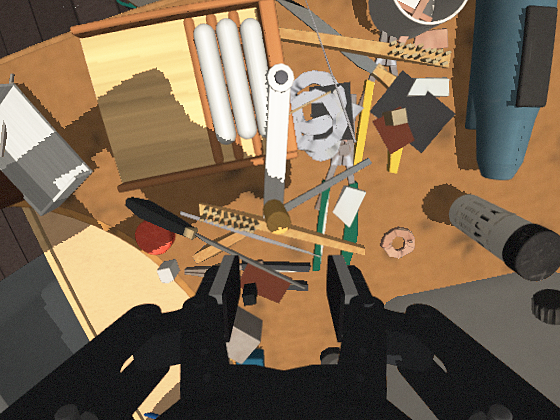

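```bash
python3 - <<'E'
from h import *
s=np.load("s5.npy",allow_pickle=True).item()
crop("pics/l.png","pics/l1.png",240,180,320,240,8)
print(onz("wrist",[[279,217],[282,76]],[84,45],s).round(1))
E
```

```text
[[628.5 255.7  84. ]
 [653.6 347.2  45. ]]
```

View pics/l1.png

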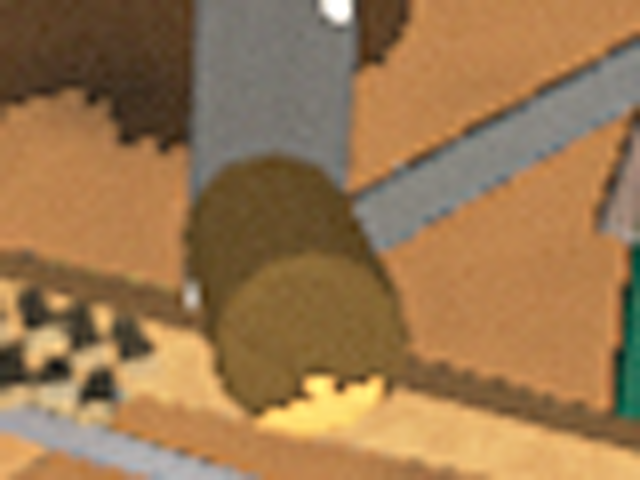

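Emit:
{"fn": "apply_moves", "kwargs": {
  "motion": [
    [-0.0015,-0.0005,-0.02,0,0,0,0.5],
    [0,0,-0.025,0,0,0,0.5],
    [0,0,-0.02,0,0,0,0.5],
    [0,0,-0.015,0,0,0,0.5],
    [0,0,-0.009,0,0,0,0.5],
    [0,0,0,0,0,0,0.5],
    [0,0,0,0,0,0,0.3],
    [0,0,0,0,0,0,0.3],
    [0,0,0,0,0,0,0.3]
  ]
}}

```text
time: 15.35
ee_pos: [630.2, 250.7, 63.3]
eef_rot: [[0.244, 0.97, 0.001], [0.97, -0.244, 0.001], [0.001, 0.001, -1.0]]
wrist_force: [-0.2, 0.4, 0.3]
grip_width: 0.307
```

```bash
python3 - <<'E'
from h import *
s=get_state();print(s['ee_pos'],s['wrist_force'],s['time'],s['grip_width'])
cv2.imwrite("pics/m.png",camera("wrist")[:,:,::-1])
# plan
o=np.array([576,352.8]);h=np.radians(-4.5);R=np.array([[np.cos(h),-np.sin(h)],[np.sin(h),np.cos(h)]])
prev=None
for d in (10.6,20,30,40,50,60,70,80,90,94):
    q=np.radians(d);p=np.r_[o+R@[79-99*np.sin(q)-1,-100*np.cos(q)],64+14*np.sin(q)-4]
    if prev is not None: print(d,p.round(1),(p-prev).round(1))
    else: print(d,p.round(1))
    prev=p
E
```

```text
[630.2000594  250.71348819  63.33984458] [-0.21840479  0.39363534  0.29997639] 15.35 0.3069640115813612
10.6 [627.9 250.1  62.6]
20 [612.6 255.7  64.8] [-15.3   5.5   2.2]
30 [597.6 264.2  67. ] [-15.    8.6   2.2]
40 [584.3 275.3  69. ] [-13.3  11.1   2. ]
50 [573.1 288.5  70.7] [-11.2  13.2   1.7]
60 [564.4 303.6  72.1] [-8.7 15.   1.4]
70 [558.3 319.9  73.2] [-6.  16.3  1. ]
80 [555.2 337.   73.8] [-3.1 17.1  0.6]
90 [555.1 354.4  74. ] [-0.1 17.4  0.2]
94 [555.9 361.4  74. ] [ 0.8  6.9 -0. ]
```

View pics/m.png

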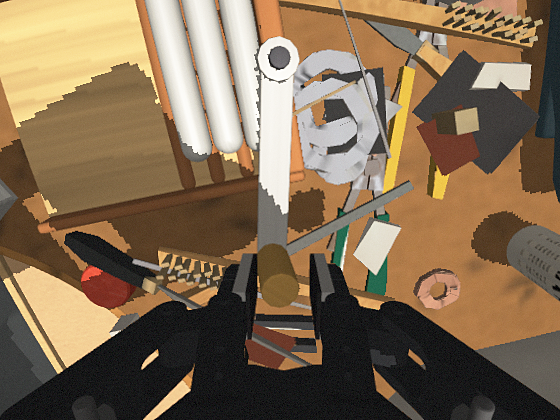

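Emit:
{"fn": "apply_moves", "kwargs": {
  "motion": [
    [-0.009,0.0023,0.001,0,0,-4,0.3],
    [-0.0085,0.003,0.001,0,0,-4,0.3],
    [-0.0077,0.004,0.0011,0,0,-4.5,0.3],
    [-0.0073,0.0046,0.0011,0,0,-4.5,0.3],
    [-0.0069,0.0053,0.001,0,0,-4.5,0.3],
    [-0.0064,0.0058,0.001,0,0,-4.5,0.3],
    [-0.0059,0.0063,0.0009,0,0,-4.5,0.3],
    [-0.0053,0.0069,0.0008,0,0,-4.5,0.3],
    [0,0,0,0,0,0,0.3]
  ]
}}

```text
time: 16.3
ee_pos: [572.7, 289.5, 71.0]
eef_rot: [[0.756, 0.655, 0.001], [0.655, -0.756, 0.0], [0.001, 0.0, -1.0]]
wrist_force: [0.3, -0.1, -0.1]
grip_width: 0.299
```

```bash
python3 - <<'E'
from h import *
s=get_state();print(s['ee_pos'],s['wrist_force'],s['time'],s['grip_width'])
cv2.imwrite("pics/n.png",camera("wrist")[:,:,::-1])
E
```

```text
[572.69790006 289.45740552  71.02237508] [ 0.30708599 -0.08707152 -0.10311781] 16.3 0.2987863682928737
```

View pics/n.png

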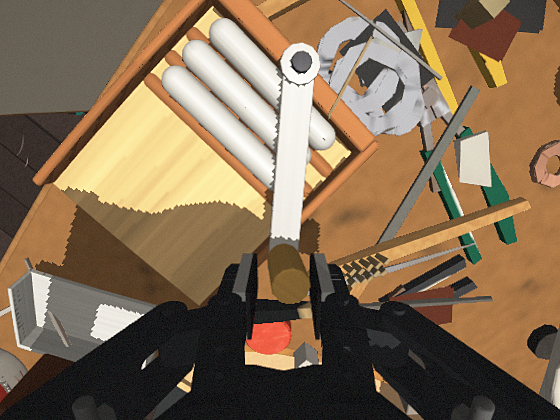

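Works well; the knob follows against the trailing pad. Continue to the stop.

Emit:
{"fn": "apply_moves", "kwargs": {
  "motion": [
    [-0.0047,0.0073,0.0007,0,0,-4.5,0.3],
    [-0.004,0.0077,0.0007,0,0,-4.5,0.3],
    [-0.0034,0.008,0.0005,0,0,-4.5,0.3],
    [-0.0027,0.0083,0.0005,0,0,-4.5,0.3],
    [-0.0019,0.0085,0.0003,0,0,-4.5,0.3],
    [-0.0012,0.0086,0.0003,0,0,-4.5,0.3],
    [-0.0003,0.0087,0.0001,0,0,-4.5,0.3],
    [0.0001,0.0087,0.0001,0,0,-4.5,0.3],
    [0,0,0,0,0,0,0.3],
    [0,0,0,0,0,0,0.3]
  ]
}}

```text
time: 17.35
ee_pos: [554.8, 354.1, 73.5]
eef_rot: [[0.996, 0.088, -0.0], [0.088, -0.996, -0.0], [-0.0, 0.0, -1.0]]
wrist_force: [0.5, -0.2, -0.6]
grip_width: 0.301
```

```bash
python3 - <<'E'
from h import *
s=get_state();print(s['ee_pos'],s['wrist_force'],s['time'],s['grip_width'],s['joint_positions'])
cv2.imwrite("pics/o.png",camera("wrist")[:,:,::-1])
E
```

```text
[554.75918957 354.12307198  73.45536588] [ 0.45846484 -0.24255767 -0.59967   ] 17.35 0.3014699736905614 [ 3.15223420e+01  3.81612469e+01  9.35870216e+01 -1.98781154e-02
  4.82616043e+01  1.16460733e+02]
```

View pics/o.png

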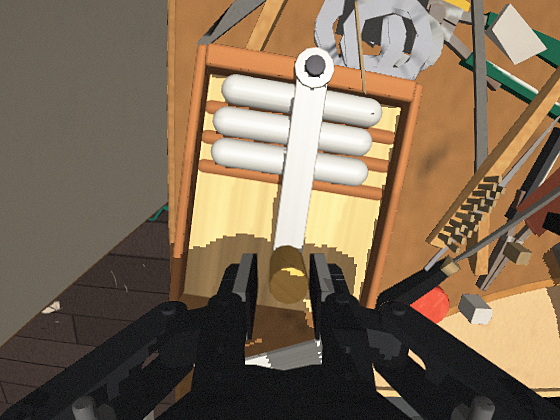

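Emit:
{"fn": "apply_moves", "kwargs": {
  "motion": [
    [0,0.002,0,0,0,0,0.3],
    [0,0.002,0,0,0,0,0.3],
    [0,0.001,0,0,0,0,0.3],
    [0,0,0,0,0,0,0.3]
  ]
}}

```text
time: 17.8
ee_pos: [554.6, 358.5, 73.4]
eef_rot: [[0.996, 0.086, -0.001], [0.086, -0.996, -0.002], [-0.001, 0.002, -1.0]]
wrist_force: [-0.1, -4.5, 1.1]
grip_width: 0.299
```

Emit:
{"fn": "apply_moves", "kwargs": {
  "motion": [
    [0,0.001,0,0,0,0,0.3],
    [0,0.001,0,0,0,0,0.3],
    [0,0,0,0,0,0,0.3]
  ]
}}

```text
time: 18.1
ee_pos: [554.5, 358.7, 73.3]
eef_rot: [[0.996, 0.086, -0.001], [0.086, -0.996, -0.005], [-0.002, 0.004, -1.0]]
wrist_force: [2.1, -12.1, 4.0]
grip_width: 0.302
```

Emit:
{"fn": "apply_moves", "kwargs": {
  "motion": [
    [0,-0.003,0,0,0,0,0.3],
    [0,-0.003,0,0,0,0,0.35],
    [0,0,0,0,0,0,0.5],
    [0,0,0,0,0,0,0.5],
    [0,0,0,0,0,0,0.5],
    [0,0,0.01,0,0,0,0.5],
    [0,0,0.025,0,0,0,0.5],
    [0,0,0.04,0,0,0,0.5],
    [0,0,0.04,0,0,0,0.5],
    [-0.01,0,0.04,0,0,0,0.5],
    [-0.01,0,0.03,0,0,0,0.5],
    [0,0,0,0,0,0,0.5]
  ]
}}

```text
time: 19.3
ee_pos: [535.9, 357.1, 264.8]
eef_rot: [[0.996, 0.086, 0.008], [0.086, -0.996, 0.005], [0.008, -0.004, -1.0]]
wrist_force: [0.3, 1.0, -0.5]
grip_width: 0.502
```

Emit:
{"fn": "apply_moves", "kwargs": {
  "motion": [
    [-0.02,0,0,0,0,0,0.5],
    [-0.02,0,0,0,0,0,0.5],
    [-0.02,0,0,0,0,0,0.5],
    [0,0,0,0,0,0,0.5],
    [0,0,0,0,0,0,0.5]
  ]
}}

```text
time: 19.8
ee_pos: [474.8, 355.6, 258.6]
eef_rot: [[0.996, 0.086, 0.0], [0.086, -0.996, -0.0], [0.0, 0.0, -1.0]]
wrist_force: [0.1, -0.3, -0.5]
grip_width: 0.5
```

```bash
python3 - <<'E'
from h import *
s=get_state();print(s['ee_pos'],s['wrist_force'],s['time'])
np.save("s6.npy",s,allow_pickle=True)
im=camera("wrist")[:,:,::-1];cv2.imwrite("pics/p.png",im);cv2.imwrite("pics/p1.png",cv2.resize(im,(800,600)))
cv2.imwrite("pics/pt.png",camera("top")[:,:,::-1])
cv2.imwrite("pics/ps.png",camera("side")[:,:,::-1])
crop("pics/ps.png","pics/ps1.png",100,200,300,350,4)
E
```

```text
[474.77297954 355.64730888 258.61145281] [ 0.06546007 -0.31589052 -0.47565574] 19.8
```

View pics/p1.png

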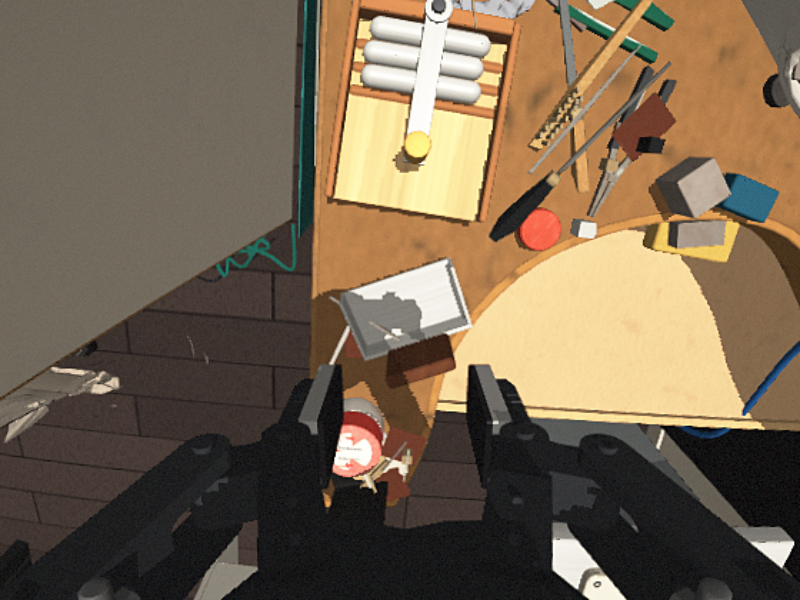

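View pics/pt.png

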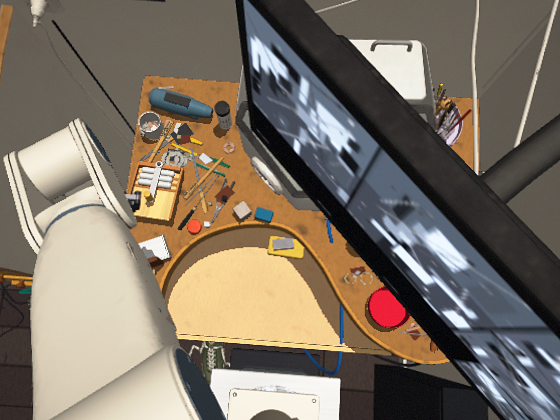

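View pics/ps1.png

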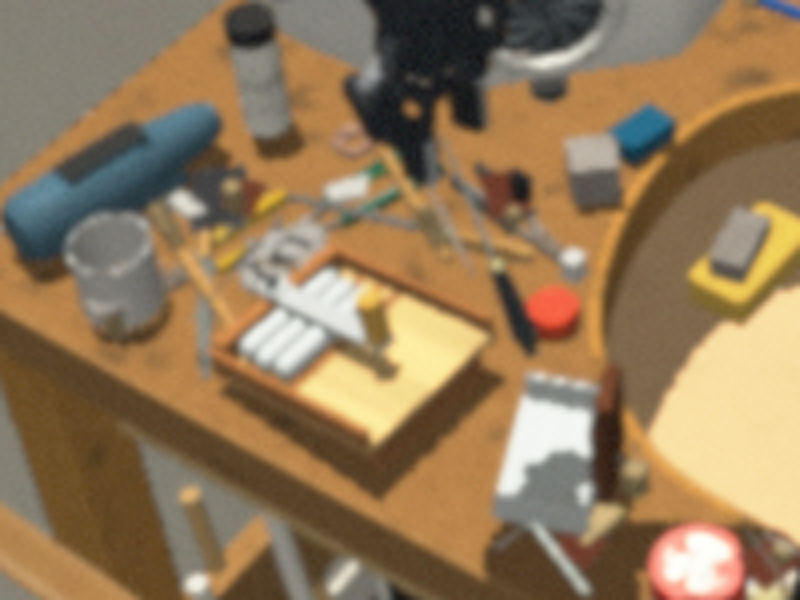

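```bash
python3 - <<'E'
from h import *
s=np.load("s6.npy",allow_pickle=True).item()
P=onz("wrist",np.array([[437.5,9],[418,145]])*.7,[45,92],s);e=P[0]-P[1];print(P.round(1),np.degrees(np.arctan2(e[1],e[0])),"expect -4.5", np.hypot(*e[:2]))
sign_off()
E
```

```text
[[651.  346.7  45. ]
 [557.2 353.1  92. ]] -3.897193859820512 expect -4.5 93.93351843013076
the job is handed in; nothing more can be done
```

I racked the three rods, set the empty trough back down and swung the strap round over them, then handed the job in at about 20 s of the 58 s. No verdict is reported on hand-in.

- **Pour:** I took the trough by its grip plate and tipped it about 32° with its lip roughly 17 mm above the entry ramp. All three rods rolled out, and the top and wrist pictures show one in each groove.
- **Trough:** The empty trough stands upright where it started, about 50 mm from the tray's open end.
- **Strap:** I pushed the knob round until it met its stop: the reaction rose from about 4 N to 12 N with no further movement. I then backed the fingers off and lifted clear.
- **Last checks:** In the last picture the strap lies at −3.9° in world heading, against −4.5° for the tray axis. The bystanders look unmoved in the pictures. Wrist force was near zero at the end, with nothing touched.

**What disagreed:** The tray's position along its own x differed by 3–8 mm between features and views. Part of that comes from the heights I assumed for each edge. It left enough margin for the pour, which I had centred to within about 1 mm across the tray. The final pivot-to-knob distance read 94 mm. About 97 mm is expected for those two points, and that error is also along the tray's x.

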